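# Draw the bench magnifier out over the printed gear and hold it

### The job

Inspect the big printed gear with the desk magnifier: take the grip head of its telescoping arm between the fingers so that the lock button in the side of the head is squeezed fully in, then draw the arm out and swing the boom until the third ring mark on the bar stands at the mouth of the tube and the lens is centred over the larger of the two toothed gears. A spring pulls the arm back, so finish while holding the head there, still. Leave the gears and the plain ring lying where they are.

Things in the scene. Friction and masses are not known exactly. Their poses are not given: they have to be found in the camera images.
- stand: Magnifier stand, fixed to the desk: round dark foot of 90 mm diameter with an upright column. Origin: centre of the foot's underside. z up; the boom points along the stand's own -y when joint swing is 0. To the robot's right a tall microscope (about x 0.65, y -0.33) reaches into the way from the start pose: come round in front of it, close to the robot. The printers stand from x 0.64 on.
- pivot (a point): Point on the vertical swivel axis of the boom, 100 mm above the desk, at the height of the arm's axis; it does not move.
- swing (a joint): Angle of the boom about the vertical swivel axis (rad, -0.6 to 0.6, positive is counter-clockwise seen from above; 0 is straight along the stand's -y). Light friction: it stays where it is left.
- extend (a joint): How far the telescoping arm is drawn out of its tube, away from the pivot (m): 0 fully in, 0.095 end stop. The lock stops it at 0.002 unless the button is pressed. A spring pulls it in with 4 to 5 N. Black ring marks on the bright 14 mm square bar come out of the tube one by one: they stand at the mouth at 0.020 (first), 0.040, 0.060 (third) and 0.080.
- button (a joint): Travel of the black spring lock button (m): 0 out, 0.006 fully in; from 0.005 on the arm can be drawn out, and it does not lock again while out. It sits in the side of the grip head that looks to the stand's -x (at swing 0) and is pressed squarely into the head, across the boom, with 3 to 6 N. Its face is 22 mm long along the boom, 20 mm tall.
- grip_head (a point): Centre of the grey grip head, a block 36 mm along the boom, 26 across, 30 tall, 112 mm from the pivot when the arm is in (plus extend), 100 mm high. Its plain side is 13 mm from here, the button face across from it 20 mm (14 pressed in). Tube mouth 9 mm behind the head. Taken from above with the fingers closing across the boom, the grip presses the button. x across the boom, y to the pivot.
- lens (a point): Centre of the round magnifier lens (62 mm over its black rim, 7 mm thick, lying flat at 100 mm height) on the end of the arm, 55 mm beyond grip_head, away from the pivot.
- tube_mouth (a point): Centre of the open end of the boom's tube (black collar 24 mm across and 26 mm tall), 85 mm from the pivot, where the ring marks are read.
- gear_large: The larger printed gear, 52 mm across the teeth, 9 mm thick, lying flat and loose; origin: centre of its underside. It lies about 227 mm from the pivot in one of three places on an arc (the others hold the smaller gear and the ring), where the lens comes to stand at the third mark.
- gear_small: The smaller printed gear, 32 mm across, 12 mm thick, lying loose on the desk; leave it alone. Origin: centre of its underside.
- ring_part: Plain printed ring, 44 mm across, 10 mm thick, lying loose on the desk; leave it alone. Origin: centre of its underside.
Things that resemble listed ones, but are neither listed nor needed, are in the scene too. Leave any black or white look-alike of the gear_large alone.

How it is judged:
On the way, in this order (a step that is already met when the one before it is completed fails the run):
1. the lock button is squeezed in by the fingers while the arm is still fully in its tube (value of joint button above 0.0045 m and value of joint extend below 0.006 m and contact force between the fingers and stand above 1 N), for 0.1 s.
2. the arm is drawn out past its second mark (value of joint extend above 0.042 m), for 0.1 s.
At the end, for the whole second after the job is handed in: The fingers hold the grip head (more than 2 N, the point between the finger pads within 35 mm of the head's centre), the arm is drawn out to the third ring mark (60 mm, within 5 mm) and at rest (under 10 mm/s), and the lens centre is within 15 mm of the large gear's centre, seen from above (value of joint extend between 0.055 and 0.065 m and velocity of joint extend between -0.01 and 0.01 m/s and horizontal distance between lens and gear_large below 0.015 m and contact force between the fingers and stand above 2 N and distance between the grasp point and grip_head below 0.035 m); the arm keeps its last pose, push and grip.
It fails at once if the large gear is shifted by more than 12 mm (distance of gear_large from where it was at the start of the episode above 0.012 m).
It fails at once if the small gear is shifted by more than 12 mm (distance of gear_small from where it was at the start of the episode above 0.012 m).
It fails at once if the ring is shifted by more than 12 mm (distance of ring_part from where it was at the start of the episode above 0.012 m).
It also fails if it takes over 38 s, if anything falls off the work surface, if the arm or the gripper's body presses on something with over 40 N, if the wrist force passes 120 N, or if a joint passes its speed limit or range.

### The arm

A 7-joint arm with a two-finger parallel gripper is mounted at the origin on a cart in front of the work surface, level with it; the furniture and walls round the work are solid. World frame = base frame: x ahead of the robot, y to its left, z up, the work surface at z = 0. Lengths are in m, angles in rad, forces in N, time in s.
With the tool pointing down it reaches from about 0.425 to 0.925 m from the base axis. Payload 6.8 kg.
Tool frame: the origin (TCP) lies at the very end of the fingers, on their centre line; the grasp point (between the pads) lies 19 mm behind it; z points along the fingers, y is the line along which they close (so a half turn about z gives the same grasp; the last joint's range is limited). The gripper opens to 85 mm and grips with 20 to 120 N. Pads are 22 mm wide; open, the fingers measure 114 mm over their backs; the gripper's body (76 mm by 85 mm) begins 54 mm behind the grasp point. The pads swing forward as they close: fully open they stand 13 mm farther back than shut.
Start: joints at [1.016, 0.477, 0.022, 1.555, -0.011, 1.109, -0.083], TCP at [0.292, -0.609, 0.231] pointing down, gripper open.
Joint ranges: [-2.96, 2.96], [-0.34, 2.1], [-1.41, 1.46], [0.24, 2.44], [-1.37, 4.51], [0.17, 1.92], [-2.96, 2.96]. Speed limits (rad/s): [2.39, 2.39, 3.14, 3.14, 3.14, 3.14, 3.14].

### API

Orientations are given as a rotation vector (axis times angle).
In Python, from bench import get_obs, grab_frame, hand_in gives the robot as it stands.
- The arm moves only by the tool drive_tool, never from a script. Its argument "rows" is a list of rows, each an object with "offset": the shift along the tool's x, y, z as a fraction of full scale, a list of three; "rotation": the turn, a rotation vector about the tool's x, y, z as a fraction of full scale, a list of three; "claw": the opening, from 0 (shut) to 1 (fully open). In form: [{"offset": [tx, ty, tz], "rotation": [wx, wy, wz], "claw": claw}, ...]. A call has 1 to 20 rows; each row is the pose to reach, as a shift and turn from the pose commanded when the call began, along the tool's axes at that moment; what a row does not reach only later rows make up. Full scale, the value 1, is 0.15 m for a shift and 2 rad for a turn. A row lasts 1/12 s, in which the tool goes at most 41.7 mm and 7.16 degrees, less where a joint would pass 70% of its speed; a pose out of reach is approached as far as the arm can. A call with a number of a shift or a turn outside -1 to 1 is refused whole. A call with a gripper value outside its range is refused whole. The fingers move at their own pace and stop on an object; "force" is the grip in N (left out, the last holds). Time passes only in rows, so rows that repeat a pose let the fingers close. It gives the time, the measured TCP pose, the force, the opening and the grip force at its end, in the units of the state.
- get_obs(): the state, without advancing time (a new reading comes with each control period).
- grab_frame(name): name is "side" or "top"; returns a dict with "frame" (480x640x3 uint8, red, green, blue), "z_map" (480x640 float32, m along the optical axis (not along the pixel's ray), 0 where there is no reading), "vfov" (degrees; the focal length in pixels is half the picture's height over the tangent of half this angle, whatever the lens; pixels are square), "cx", "cy" (the principal point, pixels), "R" (3x3) and "t" (3): a world point X has camera coordinates R X + t. Camera axes: x right, y down, z forward; pixel columns grow to the right and rows downward; lengths in m; the calibration is good to about 2 mm. A picture is of the moment at which its call begins.
- hand_in(): hands the job in; it is judged then, once.
The state is a dict: "clock": time; "joints": joint angles; "qvel": joint speeds; "tau": joint torques, N m; "tcp_pos": TCP position; "orientation": TCP orientation; "contact_force": force on the tool from outside, world axes, zero at the start; "moment": the same for the moment, N m; "grip_width": finger opening in m; "gripper_force": force on a finger pad.
Only numpy, scipy, OpenCV 4.12 (cv2) and the standard library are available. Lean on these libraries where they do the work, as an engineer would, in place of code of your own. Each camera call takes 0.05 s, during which the arm holds its last target. There are 200 camera calls.

## Working session

There is one attempt and no reset: what is moved stays moved. The work goes in short steps, Python scripts to look and compute and a tool call to move; the robot and the scene stay as the last step left them, time stands still between calls to the robot, and variables do not carry over. Pictures are saved under pics/ and viewed, at most 10 in all, crops included, and the job is handed in when it is done.

Besides the shell and the picture viewer there is one more tool, called after "Call:" as name([rows], argument=value, ...), one row to a line, values as JSON. drive_tool: Moves the arm, as the interface text tells. Its arguments: {"type":"object","properties":{"rows":{"type":"array","items":{"type":"object","properties":{"offset":{"type":"array","items":{"type":"number"}},"rotation":{"type":"array","items":{"type":"number"}},"claw":{"type":"number"}}}},"force":{"type":"number"}},"required":["rows"]}

```bash
mkdir -p pics; cat > h.py <<'E'
import numpy as np, cv2
from bench import get_obs, grab_frame, hand_in
def K(f):
    h=f["frame"].shape[0]; return h/2/np.tan(np.radians(f["vfov"])/2)
def world(f,u,v,d=None,z=None):
    k=K(f); r=np.array([(u-f["cx"])/k,(v-f["cy"])/k,1.]); R=np.array(f["R"]);t=np.array(f["t"])
    if z is not None:
        c=-R.T@t; w=R.T@r; return c+w*(z-c[2])/w[2]
    if d is None: d=f["z_map"][int(v),int(u)]
    return R.T@(r*d-t)
def save(n,im): cv2.imwrite("pics/"+n+".png",im[:,:,::-1])
E
python3 - <<'E'
from h import *
import pickle
o=get_obs();print({k:np.round(v,3) for k,v in o.items()})
for n in("top","side"):
    f=grab_frame(n);pickle.dump(f,open(n+".pkl","wb"));save(n+"0",f["frame"]);print(n,f["vfov"],f["cx"],f["cy"],np.round(-np.array(f["R"]).T@f["t"],3))
E
```

```text
{'clock': np.float64(0.0), 'joints': array([ 1.016,  0.478,  0.022,  1.556, -0.012,  1.109, -0.083]), 'qvel': array([-0.001,  0.   ,  0.001, -0.   ,  0.002, -0.001,  0.   ]), 'tau': array([ 0.0000e+00, -5.9645e+01,  1.6080e+00, -2.8120e+01,  1.2000e-02,
        9.0000e-03, -0.0000e+00]), 'tcp_pos': array([ 0.291, -0.608,  0.23 ]), 'orientation': array([-3.062e+00, -6.960e-01,  1.000e-03]), 'contact_force': array([-0.473, -0.467, -1.034]), 'moment': array([0.048, 0.01 , 0.027]), 'gripper_force': np.float64(0.0), 'grip_width': np.float64(0.085)}
top 46.32087134018768 320.68029738115 242.88992530984973 [0.415 0.099 1.026]
side 49.749717283925314 319.12895174704596 234.2698587918543 [ 0.359 -0.565  0.589]
```

View pics/top0.png

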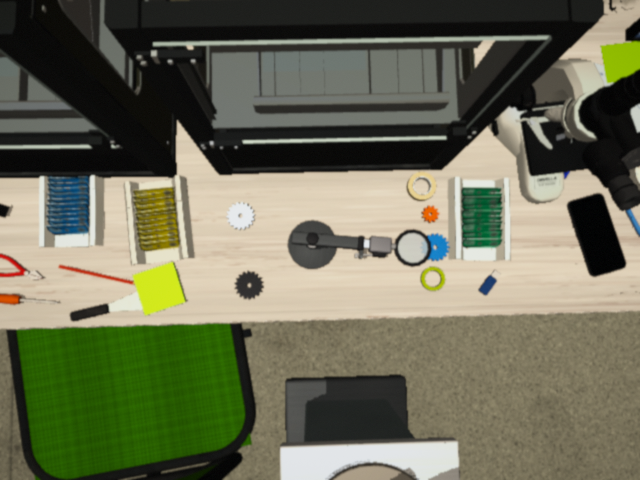

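View pics/side0.png

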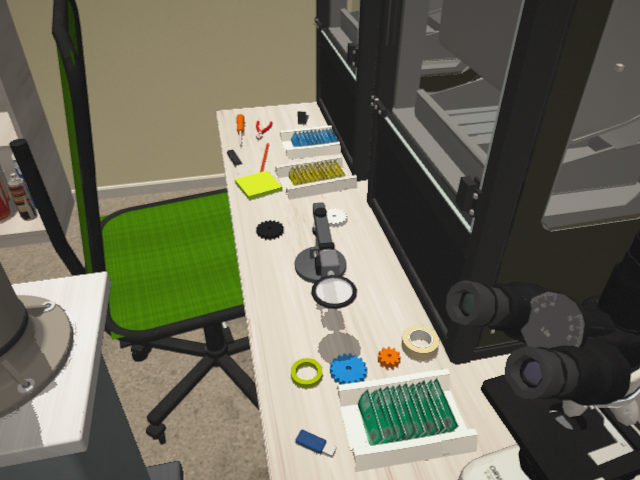

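The top view shows the stand at (313,244), the lens at (413,248), the head at (380,246), and the blue gear at (437,247), partly under the lens. Candidates for the large gear are blue (437,247), orange (430,214; the small one), white (240,215) and black (249,285). I choose blue. The rings are at (433,279) and (421,186).

```bash
python3 - <<'E'
from h import *
import pickle
f=pickle.load(open("top.pkl","rb"));s=pickle.load(open("side.pkl","rb"))
a=cv2.resize(f["frame"][165:305,280:460],None,fx=4.4,fy=4.25,interpolation=2)[:595]
b=cv2.resize(s["frame"][190:400,270:450],None,fx=2.8,fy=2.8,interpolation=2)
save("c_top",a);save("c_side",b)
for n,g in(("top",f),("side",s)):
    hsv=cv2.cvtColor(g["frame"],cv2.COLOR_RGB2HSV)
    for c,lo,hi in(("blue",(95,150,100),(112,255,255)),("orange",(3,180,150),(14,255,255)),("yellow",(26,150,100),(35,255,255))):
        m=cv2.inRange(hsv,lo,hi); k,_,st,ce=cv2.connectedComponentsWithStats(m)
        for i in range(1,k):
            if st[i,4]>60:
                w=world(g,*ce[i],z=.009)
                if w[1]<0.1: print(n,c,st[i],np.round(ce[i],1),np.round(w,4))
hsv=cv2.cvtColor(s["frame"],cv2.COLOR_RGB2HSV)
m=cv2.inRange(hsv,(95,150,100),(112,255,255));m[:340]=0;m[390:]=0
p=cv2.findNonZero(m);e=cv2.minEnclosingCircle(p);print(e)
pts=np.array([world(s,u,v,z=.009)[:2] for u,v in p[:,0]],np.float32);print(cv2.minEnclosingCircle(pts))
# points high near stand from both depth maps
for n,g in(("top",f),("side",s)):
    v,u=np.nonzero(g["z_map"]>0);d=g["z_map"][v,u];k=K(g)
    P=(np.stack([(u-g["cx"])/k*d,(v-g["cy"])/k*d,d],1)-g["t"])@np.array(g["R"])
    q=(P[:,0]>.3)&(P[:,0]<.52)&(P[:,1]>-.2)&(P[:,1]<.2)&(P[:,2]>.06)&(P[:,2]<.2)
    Q=P[q];print(n,len(Q),Q.min(0),Q.max(0))
    for y in np.arange(-.12,.16,.01):
        r=Q[(abs(Q[:,1]-y)<.005)]
        if len(r): print(round(y,3),len(r),np.round([r[:,0].min(),r[:,0].max(),r[:,2].min(),r[:,2].max()],3))
E
```

```text
top blue [627 209  13  25  81] [633.3 220.6] [ 0.5369 -0.5032  0.009 ]
top blue [428 235  20  25 351] [437.3 246.8] [ 0.4978 -0.1373  0.009 ]
top blue [481 277  14  17 116] [487.4 284.9] [ 0.4261 -0.2254  0.009 ]
top orange [423 207  15  15 160] [430.  213.7] [ 0.5592 -0.1266  0.009 ]
top yellow [421 267  24  23 210] [432.6 278.3] [ 0.4406 -0.126   0.009 ]
side blue [330 354  37  30 818] [347.7 368.9] [ 0.4967 -0.1362  0.009 ]
side blue [296 430  30  22 311] [310.5 440.5] [ 0.4253 -0.2289  0.009 ]
side orange [379 347  21  18 200] [388.7 355.6] [ 0.5589 -0.1265  0.009 ]
side yellow [291 358  31  30 448] [306.1 372.5] [ 0.4398 -0.1299  0.009 ]
((348.0, 369.5), 18.200374603271484)
((0.49615293741226196, -0.13539351522922516), 0.026943590492010117)
top 2628 [ 0.46099046 -0.1048098   0.07121751] [0.51991874 0.1265977  0.12071306]
-0.1 110 [0.471 0.512 0.098 0.106]
-0.09 187 [0.463 0.52  0.098 0.108]
-0.08 213 [0.461 0.52  0.098 0.106]
-0.07 216 [0.461 0.52  0.098 0.107]
-0.06 199 [0.463 0.52  0.097 0.107]
-0.05 147 [0.468 0.515 0.098 0.106]
-0.04 50 [0.482 0.508 0.1   0.117]
-0.03 106 [0
[... 824 characters left out ...]
98 0.104]
-0.06 195 [0.463 0.519 0.098 0.103]
-0.05 132 [0.47  0.514 0.098 0.104]
-0.04 179 [0.483 0.507 0.092 0.114]
-0.03 177 [0.476 0.508 0.087 0.115]
-0.02 107 [0.476 0.51  0.095 0.116]
-0.01 107 [0.477 0.511 0.092 0.115]
-0.0 18 [0.48  0.508 0.101 0.114]
0.01 192 [0.475 0.512 0.09  0.113]
0.02 45 [0.476 0.511 0.092 0.112]
0.03 52 [0.492 0.512 0.106 0.111]
0.04 63 [0.493 0.513 0.093 0.111]
0.05 57 [0.494 0.514 0.092 0.11 ]
0.06 54 [0.495 0.516 0.1   0.111]
0.07 54 [0.496 0.517 0.092 0.111]
0.08 93 [0.497 0.517 0.065 0.117]
0.09 86 [0.496 0.519 0.061 0.118]
0.1 29 [0.496 0.516 0.078 0.117]
0.11 29 [0.501 0.519 0.098 0.111]
0.12 39 [0.502 0.52  0.09  0.11 ]
0.13 2 [0.509 0.514 0.107 0.108]
```

View pics/c_top.png

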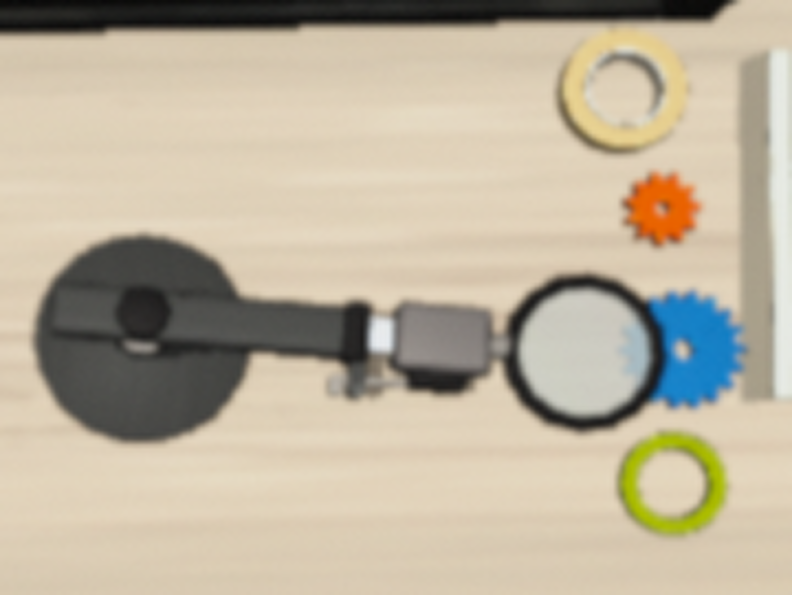

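View pics/c_side.png

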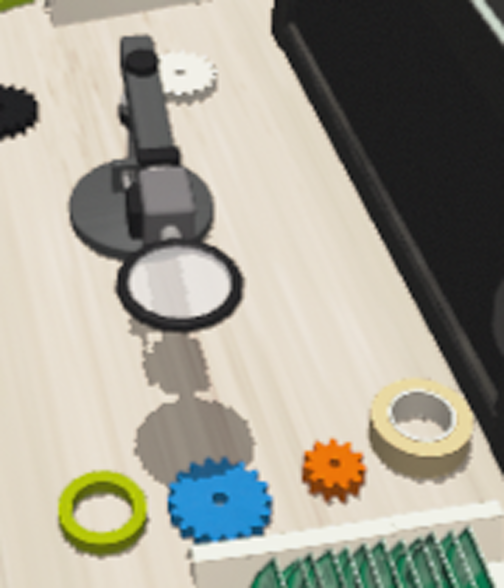

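The crops show an arm pointing slightly to −x, with the black button on the head's −x side. The blue gear (crop 683,350) has teeth and measures about 52 mm, so it is the large one. The orange gear measures about 32 mm. Pivot is near (0.508, 0.0915); the lens is 167 mm from it and the gear 228 mm, as both should be. Next: microscope clearance and the move numbers.

```bash
cat >> h.py <<'E'
from scipy.spatial.transform import Rotation as Ro
def rel(p,phi,o=None):
    "numbers for target TCP p, tool y axis at world angle phi, tool down"
    o=o or get_obs(); R0=Ro.from_rotvec(o["orientation"])
    y=np.array([np.cos(phi),np.sin(phi),0]);z=np.array([0,0,-1.]);T=Ro.from_matrix(np.stack([np.cross(y,z),y,z],1))
    return np.round(R0.inv().apply(np.array(p)-o["tcp_pos"])/.15,3),np.round((R0.inv()*T).as_rotvec()/2,3)
E
python3 - <<'E'
from h import *
import pickle
s=pickle.load(open("side.pkl","rb"))
for n in("top","side"):
    g=pickle.load(open(n+".pkl","rb"))
    v,u=np.nonzero(g["z_map"]>0);d=g["z_map"][v,u];k=K(g)
    P=(np.stack([(u-g["cx"])/k*d,(v-g["cy"])/k*d,d],1)-g["t"])@np.array(g["R"])
    for y in np.arange(-.55,-.1,.05):
        r=P[(abs(P[:,1]-y)<.025)&(P[:,2]>.12)&(P[:,2]<.6)&(P[:,0]>.2)]
        if len(r): print(n,round(y,2),np.round([r[:,0].min(),r[:,2].max()],3))
f=pickle.load(open("top.pkl","rb"));print("knob",world(f,312.6,238.4,z=.12))
for a,r in((-1.12,.47),(-.85,.46),(-.55,.46),(-.3,.46),(-.04,.48)):
    print(a,rel([r*np.cos(a),r*np.sin(a),.23],a))
E
```

```text
top -0.45 [0.849 0.127]
top -0.4 [0.657 0.13 ]
top -0.35 [0.518 0.342]
top -0.3 [0.516 0.368]
top -0.25 [0.603 0.142]
top -0.15 [0.632 0.576]
side -0.4 [0.529 0.328]
side -0.35 [0.517 0.348]
side -0.3 [0.516 0.354]
side -0.25 [0.603 0.13 ]
side -0.15 [0.632 0.48 ]
knob [0.50786863 0.09102325 0.12      ]
-1.12 (array([ 0.013, -1.363,  0.005]), array([-0.001,  0.   , -0.002]))
-0.85 (array([ 0.83 , -1.544,  0.005]), array([-0.001, -0.   , -0.137]))
-0.55 (array([ 1.665, -1.921,  0.006]), array([-0.001, -0.   , -0.287]))
-0.3 (array([ 2.251, -2.413,  0.006]), array([-0.001, -0.   , -0.412]))
-0.04 (array([ 2.828, -2.999,  0.007]), array([-0.001, -0.   , -0.542]))
```

Call:
drive_tool([
  {"offset":[0,-0.25,0],"rotation":[0,0,0],"claw":1},
  {"offset":[0,-0.5,0],"rotation":[0,0,0],"claw":1},
  {"offset":[0,-0.75,0],"rotation":[0,0,0],"claw":1},
  {"offset":[0,-1,0],"rotation":[0,0,0],"claw":1},
  {"offset":[0,-1,0],"rotation":[0,0,0],"claw":1},
  {"offset":[0,-1,0],"rotation":[0,0,0],"claw":1},
], force=30)

```text
clock: 0.6
tcp_pos: [0.2258, -0.4717, 0.2311]
orientation: [-3.062, -0.696, 0.001]
contact_force: [0.6, -0.0, -0.3]
grip_width: 0.0855
gripper_force: 0.0
```

```bash
python3 - <<'E'
from h import *
for a,r in((-1.0,.47),(-.85,.46),(-.7,.46),(-.55,.46)): print(a,rel([r*np.cos(a),r*np.sin(a),.23],a))
E
```

```text
-1.0 (array([ 0.389, -0.377,  0.008]), array([-0.001,  0.   , -0.062]))
-0.85 (array([ 0.831, -0.534,  0.008]), array([-0.001, -0.   , -0.137]))
-0.7 (array([ 1.263, -0.691,  0.008]), array([-0.001, -0.   , -0.212]))
-0.55 (array([ 1.666, -0.911,  0.008]), array([-0.001, -0.   , -0.287]))
```

Call:
drive_tool([
  {"offset":[0.15,-0.2,0],"rotation":[0,0,-0.03],"claw":1},
  {"offset":[0.39,-0.38,0],"rotation":[0,0,-0.06],"claw":1},
  {"offset":[0.6,-0.45,0],"rotation":[0,0,-0.1],"claw":1},
  {"offset":[0.83,-0.53,0],"rotation":[0,0,-0.14],"claw":1},
  {"offset":[1,-0.6,0],"rotation":[0,0,-0.17],"claw":1},
  {"offset":[1,-0.6,0],"rotation":[0,0,-0.17],"claw":1},
  {"offset":[1,-0.6,0],"rotation":[0,0,-0.17],"claw":1},
])

```text
clock: 1.18
tcp_pos: [0.3254, -0.3273, 0.2316]
orientation: [2.899, 1.209, 0.001]
contact_force: [-0.3, -0.5, 0.4]
grip_width: 0.0853
gripper_force: 0.0
```

```bash
python3 - <<'E'
from h import *
for a in(-.7,-.6,-.5,-.4): r=.46;print(a,rel([r*np.cos(a),r*np.sin(a),.23],a))
E
```

```text
-0.7 (array([ 0.271, -0.02 ,  0.011]), array([ 0.001, -0.   , -0.04 ]))
-0.6 (array([ 0.575, -0.06 ,  0.011]), array([ 0.001, -0.   , -0.09 ]))
-0.5 (array([ 0.873, -0.13 ,  0.011]), array([ 0.001, -0.   , -0.14 ]))
-0.4 (array([ 1.163, -0.23 ,  0.011]), array([ 0.001, -0.   , -0.19 ]))
```

Call:
drive_tool([
  {"offset":[0.27,-0.02,0],"rotation":[0,0,-0.04],"claw":1},
  {"offset":[0.5,-0.05,0],"rotation":[0,0,-0.08],"claw":1},
  {"offset":[0.75,-0.1,0],"rotation":[0,0,-0.12],"claw":1},
  {"offset":[1,-0.17,0],"rotation":[0,0,-0.16],"claw":1},
  {"offset":[1,-0.17,0],"rotation":[0,0,-0.16],"claw":1},
  {"offset":[1,-0.17,0],"rotation":[0,0,-0.16],"claw":1},
])

```text
clock: 1.68
tcp_pos: [0.4124, -0.203, 0.2314]
orientation: [2.671, 1.653, 0.001]
contact_force: [-1.1, -0.3, 0.4]
grip_width: 0.0857
gripper_force: 0.0
```

```bash
python3 - <<'E'
from h import *
for a in(-.35,-.25,-.15): r=.47;print(a,rel([r*np.cos(a),r*np.sin(a),.23],a))
print(rel([.496,-.02,.2],-.108))
E
```

```text
-0.35 (array([0.336, 0.049, 0.009]), array([ 0.   , -0.   , -0.056]))
-0.25 (array([ 0.645, -0.002,  0.01 ]), array([ 0.   , -0.   , -0.106]))
-0.15 (array([ 0.948, -0.083,  0.01 ]), array([ 0.   , -0.   , -0.156]))
(array([ 1.341, -0.046,  0.21 ]), array([ 0.   , -0.   , -0.177]))
```

Call:
drive_tool([
  {"offset":[0.27,0.04,0],"rotation":[0,0,-0.05],"claw":1},
  {"offset":[0.5,0.02,0],"rotation":[0,0,-0.1],"claw":1},
  {"offset":[0.75,-0.01,0],"rotation":[0,0,-0.14],"claw":1},
  {"offset":[1,-0.04,0],"rotation":[0,0,-0.177],"claw":1},
  {"offset":[1,-0.04,0],"rotation":[0,0,-0.177],"claw":1},
  {"offset":[1,-0.04,0],"rotation":[0,0,-0.177],"claw":1},
])

```text
clock: 2.18
tcp_pos: [0.4736, -0.0668, 0.2312]
orientation: [-2.34, -2.096, -0.0]
contact_force: [-0.7, -0.6, -0.2]
grip_width: 0.0855
gripper_force: 0.0
```

```bash
python3 - <<'E'
from h import *
print(rel([.4955,-.021,.23],-.108));print(rel([.4955,-.021,.14],-.108));print(rel([.4955,-.021,.081],-.108))
E
```

```text
(array([0.319, 0.111, 0.008]), array([ 0.   , -0.   , -0.001]))
(array([0.319, 0.111, 0.608]), array([ 0.   , -0.   , -0.001]))
(array([0.319, 0.111, 1.002]), array([ 0.   , -0.   , -0.001]))
```

Call:
drive_tool([
  {"offset":[0.16,0.06,0],"rotation":[0,0,0],"claw":1},
  {"offset":[0.32,0.11,0],"rotation":[0,0,0],"claw":1},
  {"offset":[0.32,0.11,0.2],"rotation":[0,0,0],"claw":1},
  {"offset":[0.32,0.11,0.4],"rotation":[0,0,0],"claw":1},
  {"offset":[0.32,0.11,0.55],"rotation":[0,0,0],"claw":1},
  {"offset":[0.32,0.11,0.55],"rotation":[0,0,0],"claw":1},
  {"offset":[0.32,0.11,0.55],"rotation":[0,0,0],"claw":1},
])

```text
clock: 2.77
tcp_pos: [0.4938, -0.0232, 0.1481]
orientation: [-2.344, -2.09, 0.004]
contact_force: [0.5, -0.4, 0.7]
grip_width: 0.0854
gripper_force: 0.0
```

```bash
python3 - <<'E'
from h import *
f=grab_frame("side");save("c2",cv2.resize(f["frame"][120:400,200:480],None,fx=2.1,fy=2.1,interpolation=2))
print(rel([.4955,-.021,.081],-.108))
E
```

```text
(array([0.011, 0.003, 0.455]), array([-0.   ,  0.   , -0.003]))
```

View pics/c2.png

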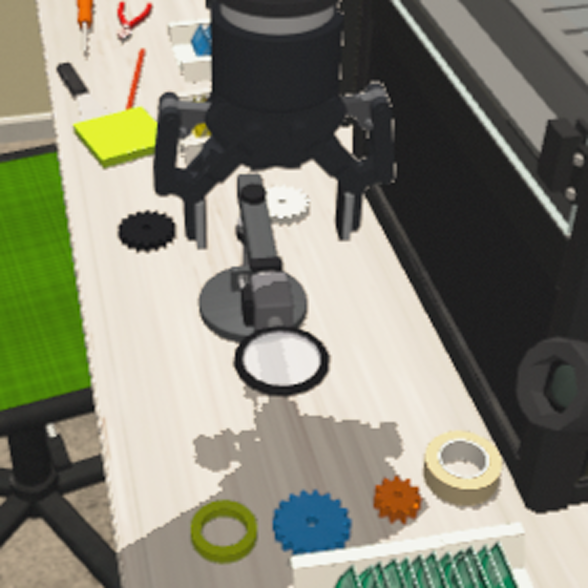

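The open fingers (tips near 198,245 and 345,235 in the crop) straddle the head evenly across the boom. I'll descend and grip.

Call:
drive_tool([
  {"offset":[0,0,0.15],"rotation":[0,0,0],"claw":1},
  {"offset":[0.01,0,0.3],"rotation":[0,0,0],"claw":1},
  {"offset":[0.01,0,0.45],"rotation":[0,0,0],"claw":1},
  {"offset":[0.01,0,0.45],"rotation":[0,0,0],"claw":1},
  {"offset":[0.01,0,0.45],"rotation":[0,0,0],"claw":0.6},
  {"offset":[0.01,0,0.45],"rotation":[0,0,0],"claw":0.5},
  {"offset":[0.01,0,0.45],"rotation":[0,0,0],"claw":0.45},
  {"offset":[0.01,0,0.45],"rotation":[0,0,0],"claw":0.4},
  {"offset":[0.01,0,0.45],"rotation":[0,0,0],"claw":0.3},
  {"offset":[0.01,0,0.45],"rotation":[0,0,0],"claw":0.2},
  {"offset":[0.01,0,0.45],"rotation":[0,0,0],"claw":0},
  {"offset":[0.01,0,0.45],"rotation":[0,0,0],"claw":0},
  {"offset":[0.01,0,0.45],"rotation":[0,0,0],"claw":0},
  {"offset":[0.01,0,0.45],"rotation":[0,0,0],"claw":0},
  {"offset":[0.01,0,0.45],"rotation":[0,0,0],"claw":0},
  {"offset":[0.01,0,0.45],"rotation":[0,0,0],"claw":0},
], force=40)

```text
clock: 4.15
tcp_pos: [0.4958, -0.0193, 0.0827]
orientation: [2.339, 2.095, 0.002]
contact_force: [-1.6, -0.4, 8.1]
grip_width: 0.0256
gripper_force: 43.7
```

```bash
python3 - <<'E'
from h import *
o=get_obs();print(o["tcp_pos"],o["grip_width"],o["gripper_force"],o["contact_force"])
P=np.array([.508,.0915])
for r,th in((.132,-.09),(.152,-.07),(.172,-.0505)):
    print(r,rel([P[0]+r*np.sin(th),P[1]-r*np.cos(th),o["tcp_pos"][2]],th))
d=o["tcp_pos"][:2]-P;print(np.hypot(*d),np.arctan2(d[0],-d[1]))
f=grab_frame("side");save("c3",cv2.resize(f["frame"][180:400,220:440],None,fx=2.7,fy=2.7,interpolation=2))
E
```

```text
[ 0.49576173 -0.01931645  0.08265338] 0.025564410708829144 43.68699163198471 [-1.56052669 -0.39477863  8.12035592]
0.132 (array([-0.137,  0.018,  0.   ]), array([ 0.001,  0.   , -0.01 ]))
0.152 (array([-0.269,  0.041,  0.   ]), array([ 0.001,  0.   , -0.02 ]))
0.172 (array([-0.401,  0.068,  0.   ]), array([ 0.001,  0.   , -0.03 ]))
0.11149018704977007 -0.10999161430831429
```

View pics/c3.png

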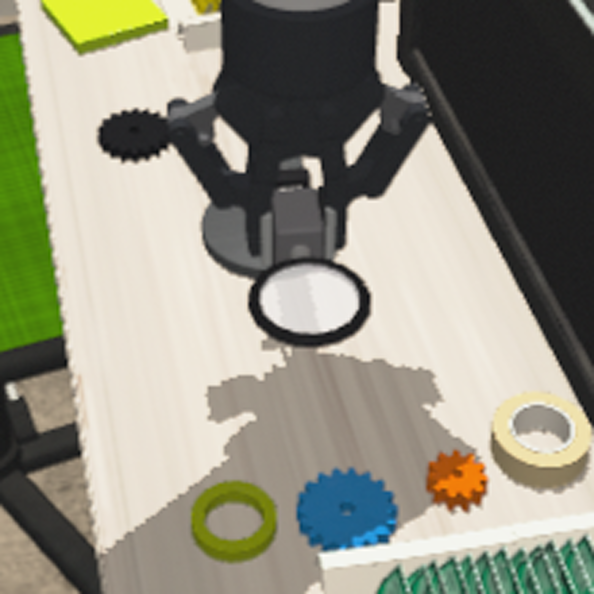

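The head (crop 298,225) sits squarely between the fingers. The width of 25.6 mm means the button is fully in. Drawing out now.

Call:
drive_tool([
  {"offset":[-0.04,0,0],"rotation":[0,0,0],"claw":0},
  {"offset":[-0.09,0.01,0],"rotation":[0,0,-0.005],"claw":0},
  {"offset":[-0.14,0.02,0],"rotation":[0,0,-0.01],"claw":0},
  {"offset":[-0.18,0.025,0],"rotation":[0,0,-0.013],"claw":0},
  {"offset":[-0.22,0.03,0],"rotation":[0,0,-0.016],"claw":0},
  {"offset":[-0.27,0.04,0],"rotation":[0,0,-0.02],"claw":0},
  {"offset":[-0.31,0.05,0],"rotation":[0,0,-0.023],"claw":0},
  {"offset":[-0.36,0.06,0],"rotation":[0,0,-0.027],"claw":0},
  {"offset":[-0.4,0.068,0],"rotation":[0,0,-0.03],"claw":0},
  {"offset":[-0.4,0.068,0],"rotation":[0,0,-0.03],"claw":0},
  {"offset":[-0.4,0.068,0],"rotation":[0,0,-0.03],"claw":0},
  {"offset":[-0.4,0.068,0],"rotation":[0,0,-0.03],"claw":0},
  {"offset":[-0.4,0.068,0],"rotation":[0,0,-0.03],"claw":0},
])

```text
clock: 5.28
tcp_pos: [0.4998, -0.0782, 0.0825]
orientation: [2.274, 2.166, 0.005]
contact_force: [0.2, 4.4, 4.7]
grip_width: 0.0255
gripper_force: 43.1
```

```bash
python3 - <<'E'
from h import *
o=get_obs();print(o["tcp_pos"],o["grip_width"],o["gripper_force"],o["contact_force"])
P=np.array([.508,.0915]);d=o["tcp_pos"][:2]-P;print(np.hypot(*d),np.arctan2(d[0],-d[1]))
f=grab_frame("side");save("c4",cv2.resize(f["frame"][200:400,240:440],None,fx=3,fy=3,interpolation=2))
t=grab_frame("top");save("c5",cv2.resize(t["frame"][190:300,290:460],None,fx=4.4,fy=4.4,interpolation=2))
for n,g in(("top",t),("side",f)):
    v,u=np.nonzero(g["z_map"]>0);q=g["z_map"][v,u];k=K(g)
    X=(np.stack([(u-g["cx"])/k*q,(v-g["cy"])/k*q,q],1)-g["t"])@np.array(g["R"])
    m=(X[:,0]>.42)&(X[:,0]<.57)&(X[:,1]>-.2)&(X[:,1]<-.106)&(X[:,2]>.09)&(X[:,2]<.109)
    Q=X[m];print(n,len(Q),Q.min(0),Q.max(0),cv2.minEnclosingCircle(Q[:,:2].astype(np.float32)))
E
```

```text
[ 0.49979073 -0.07823271  0.08254865] 0.025467298188868767 43.1242498755455 [0.17263921 4.3970708  4.74290373]
0.16993112087556256 -0.04832820852663966Traceback (most recent call last):
  File "<stdin>", line 10, in <module>
    return umr_minimum(a, axis, None, out, keepdims, initial, where)
ValueError: zero-size array to reduction operation minimum which has no identity
```

View pics/c4.png

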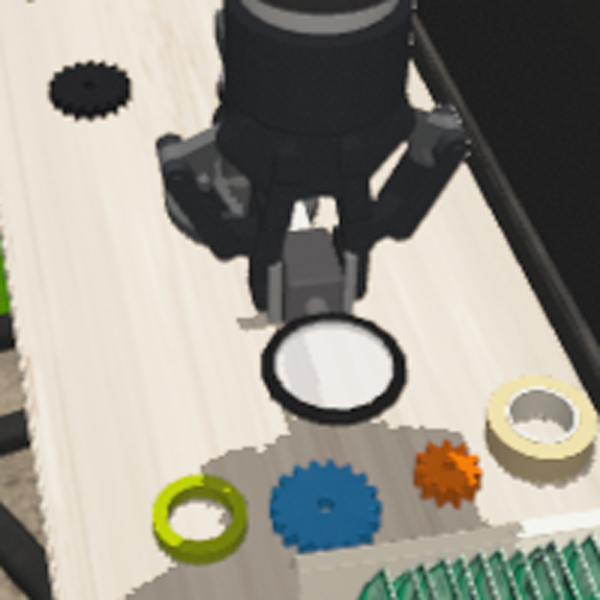

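View pics/c5.png

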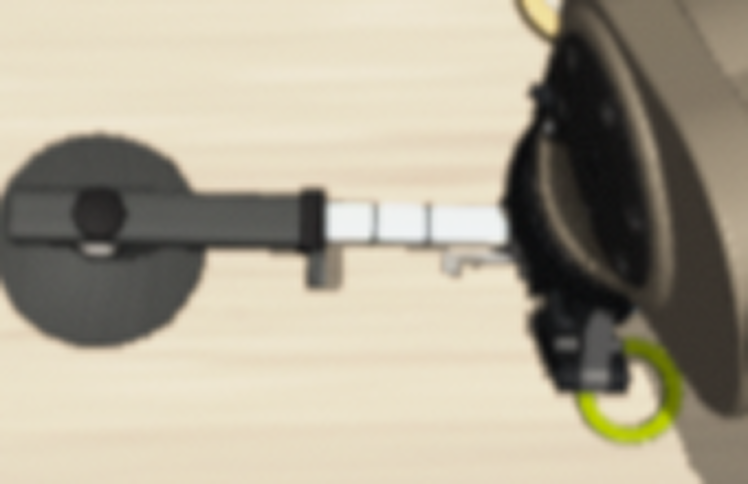

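The side view shows the lens at crop (334,368). The top view shows two marks (375 and 429) out and the mouth at 326, so extend is about 58 mm, with the third mark just inside. I'll add 1.5 mm and check the lens.

Call:
drive_tool([
  {"offset":[-0.01,0,0],"rotation":[0,0,0],"claw":0},
  {"offset":[-0.01,0,0],"rotation":[0,0,0],"claw":0},
  {"offset":[-0.01,0,0],"rotation":[0,0,0],"claw":0},
  {"offset":[-0.01,0,0],"rotation":[0,0,0],"claw":0},
  {"offset":[-0.01,0,0],"rotation":[0,0,0],"claw":0},
  {"offset":[-0.01,0,0],"rotation":[0,0,0],"claw":0},
])

```text
clock: 5.88
tcp_pos: [0.4997, -0.0797, 0.0825]
orientation: [2.274, 2.166, 0.005]
contact_force: [1.1, 3.8, 5.9]
grip_width: 0.0256
gripper_force: 43.2
```

```bash
python3 - <<'E'
from h import *
o=get_obs();print(o["tcp_pos"],o["grip_width"],o["gripper_force"],o["contact_force"])
P=np.array([.508,.0915]);d=o["tcp_pos"][:2]-P;print(np.hypot(*d),np.arctan2(d[0],-d[1]))
g=grab_frame("side");t=grab_frame("top")
v,u=np.nonzero(g["z_map"]>0);q=g["z_map"][v,u];k=K(g)
X=(np.stack([(u-g["cx"])/k*q,(v-g["cy"])/k*q,q],1)-g["t"])@np.array(g["R"])
m=(X[:,0]>.42)&(X[:,0]<.57)&(X[:,1]>-.2)&(X[:,1]<-.105)&(X[:,2]>.09)&(X[:,2]<.109)
Q=X[m];print(len(Q),Q.min(0),Q.max(0),cv2.minEnclosingCircle(Q[:,:2].astype(np.float32)))
print("lens by c4 pixel",world(g,351.3,322.7,z=.103))
m=cv2.inRange(cv2.cvtColor(g["frame"],cv2.COLOR_RGB2HSV),(95,150,80),(112,255,255));m[:340]=0;m[395:]=0;m[:,:300]=0
p=cv2.findNonZero(m);print("gear",cv2.minEnclosingCircle(np.array([world(g,a,b,z=.009)[:2] for a,b in p[:,0]],np.float32)))
# bar profile along boom, mouth & marks
row=t["frame"][240:242,355:410].mean((0,2));print(row.astype(int))
E
```

```text
[ 0.49972316 -0.07971671  0.08252754] 0.0255970562434954 43.157775700092316 [1.08216813 3.75536459 5.85779196]
0.17141664550243185 -0.04830372476994493
1478 [ 0.46708016 -0.1669391   0.09545016] [ 0.52885933 -0.10522102  0.10485104] ((0.4982353448867798, -0.1356130838394165), 0.031791556626558304)
lens by c4 pixel [ 0.49721027 -0.13805124  0.103     ]
gear ((0.4966399669647217, -0.13668584823608398), 0.026574375107884407)
[ 88  87  79  53  43  43  40  36  64 151 226 239 241 240 240 240 240 240
 240 234 196 184 228 239 240 241 241 241 241 241 240 237 214 182 225 239
 241 241 241 241 240 241 241 241 240 240 241 240 240 233 179  89  31  14
  14]
```

Extend is about 59–60 mm, the lens is within 2 mm of the gear centre, and the grip is holding still.

```bash
python3 -c "
from bench import hand_in; print(hand_in())"
```

```text
the job is handed in; nothing more can be done
None
```

I handed the job in with the head gripped at 43 N and its lock button in, the arm out about 59–60 mm at the third mark, and the lens within about 2 mm of the large blue gear's centre. No verdict was returned.

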